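Lock the former on the bangle bender with its linch pin

TASK

The former sits on the bangle bender's square spindle but nothing holds it down yet. Pick up the linch pin, find the spindle's cross hole (its height changes with every set-up) and push the pin through gently, without ramming it, until its head sits against the spindle, ring side up; then flip the sprung ring over the top of the spindle and press it down past the pin's nose until it snaps fully shut, and let go. Do not push the other tools about.

Things in the scene. Friction and masses are not known exactly. Their poses are not given: they have to be found in the camera images.
- bender: Fixed bangle bender. Origin: on the bench on the spindle's upright axis, z up. Base plate 130 x 130 x 10 mm. On it a jacking screw, round former (72 mm across, top 13.5 mm below the hole axis), collar (44 mm across, top 7.5 mm below the hole axis), then the square spindle. The pin goes in from the -x side (toward the robot), which is clear, as is the +x side.
- hole_lowest (a point): The lowest place of the cross hole's middle: on the spindle axis, 51.5 mm above the bench, axes as the bender's. Former and spindle are set together on the stiff jacking screw, so the true hole lies 0 to 24 mm above this point. The setting is NOT reported: look or feel for it, e.g. by lowering the pin's shank lightly on the spindle's top.
- spindle_lowest (a point): Middle of the spindle's flat top at its lowest setting, 75.5 mm above the bench (really 75.5 to 99.5). The spindle is 28 x 28 mm square, sides along the bender's x and y. Its round cross hole, 12.5 mm with a 1 mm chamfer, runs right through along the bender's x, on its centre line, 24 mm below the real top.
- roller_top (a point): Top of the bender's bending roller, beside the former, 47 mm above the bench. It stands on the fixed arm, which runs from the spindle axis at 30 degrees from the bender's +x toward its -y and ends in a black grip, up to 67 mm high, 200 mm from the axis.
- linch_pin: Loose steel linch pin (about 0.16 kg) lying flat. Origin: on its axis at the shoulder, where head meets shank; x along the shank to the nose, y along the ring's hinge, z up. Head: x = -40 to 0 mm, 20 mm wide in y, 12 mm high; grip it there from above at about x = -17 mm. Shank 11 mm thick, x = 0 to 41 mm, its end a round 10 mm nose.
- pin_middle (a point): Point on the pin's axis 14 mm in front of the shoulder, axes as the pin's. It lies on the spindle's axis when the pin is fully home, its shoulder on the spindle's face, ring side (z) up.
- ring (a joint): Angle of the spring-wire ring, rad: 0 = folded up and back on its stop, 2.29 = shut. Stiffish hinge (stays where left) at the pin's x = -36 mm about y, turning z toward x; the far point lies 2.2 - joint above the pin's +x. The ring is 1.5 mm too short to clear the pin's nose: about 2.14 it meets the nose from above and must be pressed down, about 5 to 15 N, until it snaps below it (over 2.25).
- ring_far (a point): Middle of the 4 mm wire at the ring's far point, 77.5 mm from the hinge (round ring, 77 mm across). Open: 45 mm behind the hinge and 62 mm above the pin axis, so it is pushed over from behind (move up along its arc, or it binds). Shut: just under the nose, 27 mm past the spindle axis; it clears the spindle all round.
- ring_clamp: Bystander, not needed: wooden ring clamp, 128 x 27 x 23 mm; origin under its middle.
- file: Bystander, not needed: hand file with a red handle, 218 mm long; origin under its middle.

How it is judged:
By the outcome, as a careful person would: the job done as asked, in the order asked, and still so for the second after the job is handed in, with the robot touching nothing.
It also fails if it takes over 64 s, if anything falls off the work surface, if the arm or the gripper's body presses on something with over 40 N, if the wrist force passes 120 N, or if a joint passes its speed limit or range.

ROBOT

A 7-joint arm with a two-finger parallel gripper is mounted at the origin on a cart in front of the work surface, level with it; the furniture and walls round the work are solid. World frame = base frame: x ahead of the robot, y to its left, z up, the work surface at z = 0. Lengths are in m, angles in rad, forces in N, time in s.
With the tool pointing down it reaches from about 0.35 to 0.9 m from the base axis. Payload 19.9 kg.
Tool frame: the origin (TCP) lies at the very end of the fingers, on their centre line; the grasp point (between the pads) lies 19 mm behind it; z points along the fingers, y is the line along which they close (so a half turn about z gives the same grasp; the last joint's range is limited). The gripper opens to 94 mm and grips with 3 to 60 N. Pads are 16 mm wide; open, the fingers measure 119 mm over their backs; the gripper's body (75 mm by 177 mm) begins 78 mm behind the grasp point.
Start: joints at [1.077, 0.417, -0.01, 1.614, 0.005, 1.111, -0.053], TCP at [0.273, -0.562, 0.205] pointing down, gripper open.
Joint ranges: [-2.81, 2.81], [-0.39, 2.02], [-1.27, 1.25], [0.06, 2.57], [-1.19, 4.33], [0.19, 2], [-2.82, 2.82]. Speed limits (rad/s): [1.89, 1.89, 2.39, 2.39, 3.01, 3.01, 3.01].

INTERFACE

Orientations are given as a unit quaternion [x, y, z, w].
In Python, from workcell import bot gives the robot as it stands.
- The arm moves only by the tool servo_tool, never from a script. Its argument "deltas" is a list of rows, each an object with "linear": the shift along the tool's x, y, z in cm, a list of three; "angular": the turn, a rotation vector about the tool's x, y, z in rad, a list of three; "jaw": the opening, from 0 (shut) to 1 (fully open). A call has 1 to 20 rows; each row is the pose to reach, as a shift and turn from the pose commanded when the call began, along the tool's axes at that moment; what a row does not reach only later rows make up. A row lasts 1/8 s, in which the tool goes at most 62.5 mm and 10.7 degrees, less where a joint would pass 70% of its speed; a pose out of reach is approached as far as the arm can. A call with a gripper value outside its range is refused whole. The fingers move at their own pace and stop on an object; "force" is the grip in N (left out, the last holds). Time passes only in rows, so rows that repeat a pose let the fingers close. It gives the time, the measured TCP pose, the force, the opening and the grip force at its end, in the units of the state.
- bot.get_obs(): the state, without advancing time (a new reading comes with each control period).
- bot.capture(name): name is "scene" or "side" or "wrist"; returns a dict with "pixels" (420x560x3 uint8, red, green, blue), "z_map" (420x560 float32, m along the optical axis (not along the pixel's ray), 0 where there is no reading), "fx", "fy", "cx", "cy" (pixels), "extrinsics" (4x4, takes a point from camera to world coordinates). Camera axes: x right, y up, looking along -z (the intrinsics and any distortion apply to the point x, -y, -z); pixel columns grow to the right and rows downward; lengths in m; the calibration is good to about 2 mm. A picture is of the moment at which its call begins.
- bot.job_done(): hands the job in; it is judged then, once.
The state is a dict: "t": time; "joint_pos": joint angles; "dq": joint speeds; "effort": joint torques, N m; "tcp_pos": TCP position; "orientation": TCP orientation; "wrist_force": force on the tool from outside, world axes, zero at the start; "moment": the same for the moment, N m; "finger_gap": finger opening in m; "gripper_force": force on a finger pad.
Only numpy, scipy, OpenCV 4.12 (cv2) and the standard library are available. Lean on these libraries where they do the work, as an engineer would, in place of code of your own. Each camera call takes 0.05 s, during which the arm holds its last target. There are 200 camera calls.

## Working session

There is one attempt and no reset: what is moved stays moved. The work goes in short steps, Python scripts to look and compute and a tool call to move; the robot and the scene stay as the last step left them, time stands still between calls to the robot, and variables do not carry over. Pictures are saved under pics/ and viewed, at most 10 in all, crops included, and the job is handed in when it is done.

Besides the shell and the picture viewer there is one more tool, called after "Emit:" as name(argument=value, ...), one argument or row to a line, values as JSON. servo_tool: Moves the arm, as the interface text tells. Its arguments: {"type":"object","properties":{"deltas":{"type":"array"},"force":{"type":"number"}},"required":["deltas"]}

```bash
mkdir -p pics; ls; cat > h.py <<'E'
import numpy as np,cv2
from workcell import bot
from scipy.spatial.transform import Rotation as R
def cap(n,save=None):
    c=bot.capture(n)
    if save: cv2.imwrite('pics/'+save,cv2.cvtColor(c['pixels'],cv2.COLOR_RGB2BGR))
    return c
def cloud(c):
    z=c['z_map'];v,u=np.mgrid[:z.shape[0],:z.shape[1]]
    P=np.stack([(u-c['cx'])/c['fx']*z,-(v-c['cy'])/c['fy']*z,-z],-1)
    E=c['extrinsics'];W=P@E[:3,:3].T+E[:3,3];W[z==0]=np.nan
    return W
def proj(c,p):
    E=c['extrinsics'];q=E[:3,:3].T@(np.array(p)-E[:3,3])
    return c['cx']+c['fx']*q[0]/-q[2],c['cy']-c['fy']*q[1]/-q[2]
E
python3 - <<'E'
from h import *
a=[cap(n) for n in('scene','side')]
for n,c in zip(('scene','side'),a):
    cv2.imwrite(f'pics/{n}0.png',c['pixels'][:,:,::-1]); np.save(n+'0.npy',cloud(c)); print(n,c['extrinsics'][:3].round(3),c['fx'],[k for k in c])
print(bot.get_obs())
E
```

```text
pics
scene [[-0.837  0.306 -0.454 -0.098]
 [-0.547 -0.489  0.679  0.865]
 [-0.014  0.817  0.577  0.872]] 503.9331854463807 ['pixels', 'z_map', 'fx', 'fy', 'cx', 'cy', 'extrinsics']
side [[-0.982  0.102 -0.16   0.393]
 [-0.189 -0.48   0.857  0.747]
 [ 0.011  0.871  0.491  0.523]] 413.7309538145875 ['pixels', 'z_map', 'fx', 'fy', 'cx', 'cy', 'extrinsics']
{'t': 0.1, 'joint_pos': array([ 1.07654933,  0.41791782, -0.01031839,  1.61407784,  0.00470816,
        1.11067093, -0.05297305]), 'dq': array([ 0.00085572, -0.00159931, -0.00095354, -0.0021344 ,  0.00071213,
       -0.00021081, -0.00038404]), 'effort': array([ 3.21041931e-03, -8.52587342e+01,  6.40545879e-01, -4.26692390e+01,
       -4.88302996e-02,  1.63539872e-02,  3.56115640e-05]), 'tcp_pos': array([ 0.27325833, -0.56174961,  0.20490075]), 'orientation': array([ 9.74480727e-01,  2.24470569e-01, -1.58471155e-04, -5.00626340e-04]), 'wrist_force': array([ 0.27171703,  0.0220891 , -0.01354007]), 'moment': array([-0.0075567 ,  0.03464774, -0.00050188]), 'gripper_force': 0.0, 'finger_gap': 0.09427997289822848}
```

View pics/scene0.png

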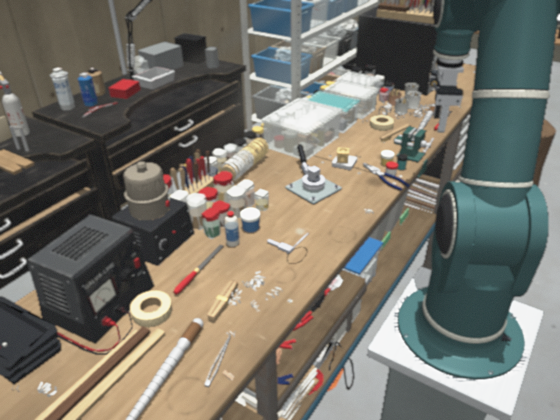

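View pics/side0.png

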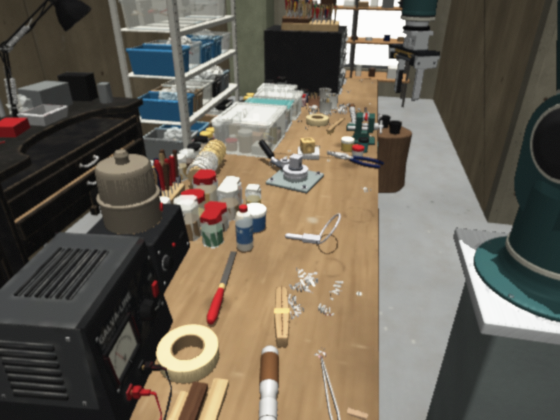

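The bender is at about (314,183) in the scene view and (295,170) in the side view. The linch pin is at about (285,246) in scene and (305,237) in side, with its ring up toward the robot.

```bash
python3 - <<'E'
from h import *
for n,pts in(('scene',[(272,242),(285,248),(293,240),(300,255),(314,183),(314,172),(287,187),(315,200),(342,187),(303,155)]),('side',[(290,237),(305,238),(315,240),(335,218),(295,160),(295,172),(267,181),(308,189),(322,173),(266,150)])):
    W=np.load(n+'0.npy')
    for u,v in pts: print(n,u,v,W[v,u].round(4))
W=np.load('side0.npy')
for n,(u0,u1,v0,v1) in (('scene',(262,312,228,268)),('side',(280,345,208,256))):
    W=np.load(n+'0.npy')[v0:v1,u0:u1].reshape(-1,3); W=W[(W[:,2]>0.005)]
    print(n,len(W)); 
    for lo,hi in((.005,.016),(.016,.08)):
        w=W[(W[:,2]>lo)&(W[:,2]<hi)]; print(lo,len(w),w.min(0).round(3),w.max(0).round(3),w.mean(0).round(3), np.linalg.svd(w[:,:2]-w[:,:2].mean(0))[2][0] if len(w)>2 else 0)
for n in('scene','side'):
    W=np.load(n+'0.npy')
    print(n); b=(abs(W[...,0]-.6)<.3)
c=cv2.imread('pics/scene0.png')[130:275,240:360];d=cv2.imread('pics/side0.png')[130:260,240:360]
cv2.imwrite('pics/crop0.png',np.hstack([cv2.resize(c,(400,483),interpolation=2),cv2.resize(d,(400,483),interpolation=2)]))
E
```

```text
scene 272 242 [ 0.5189 -0.0239  0.0091]
scene 285 248 [ 0.474  -0.0199  0.0102]
scene 293 240 [ 0.4827 -0.0748 -0.0028]
scene 300 255 [ 0.4302 -0.0256  0.0012]
scene 314 183 [ 0.5514 -0.3098  0.0375]
scene 314 172 [ 0.5598 -0.3229  0.0681]
scene 287 187 [ 0.6371 -0.2872  0.0062]
scene 315 200 [ 0.5229 -0.2679  0.0075]
scene 342 187 [ 0.4933 -0.392  -0.0021]
scene 303 155 [ 0.6654 -0.4333  0.0461]
side 290 237 [ 0.5259 -0.0208  0.009 ]
side 305 238 [ 0.4917 -0.0203  0.0113]
side 315 240 [ 0.4689 -0.0177  0.0108]
side 335 218 [ 0.4344 -0.1379  0.0019]
side 295 160 [ 0.5672 -0.3181  0.07  ]
side 295 172 [ 0.5637 -0.3016  0.0408]
side 267 181 [ 0.6417 -0.2889  0.0108]
side 308 189 [ 0.5208 -0.2685  0.0083]
side 322 173 [ 0.4942 -0.3733  0.0125]
side 266 150 [ 0.6779 -0.4314  0.0471]
scene 164
0.005 122 [ 0.455 -0.039  0.005] [ 0.536 -0.014  0.014] [ 0.49  -0.025  0.01 ] [-0.99971258  0.02397405]
0.016 42 [ 0.415 -0.048  0.026] [0.448 0.015 0.073] [ 0.426 -0.006  0.057] [0.39604138 0.91823266]
side 331
0.005 221 [ 0.457 -0.051  0.005] [ 0.539 -0.005  0.015] [ 0.492 -0.026  0.011] [0.99996314 0.00858594]
0.016 110 [ 0.419 -0.068  0.016] [0.458 0.015 0.073] [ 0.438 -0.024  0.047] [-0.08307302  0.99654346]
scene
side
```

View pics/crop0.png

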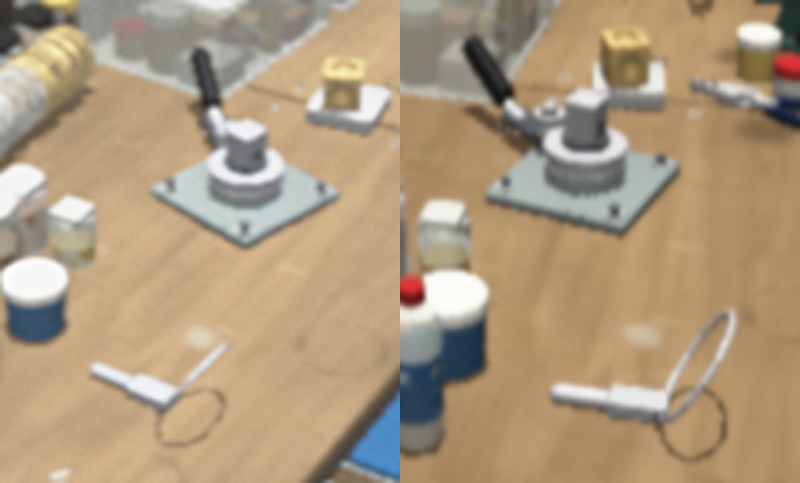

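The pin lies along about world +x, with its head at x .457–.497 and its nose at x .538, y ≈ -.022. The bender is yawed slightly negative. Next I measure it and compute the first move.

```bash
cat >> h.py <<'E'
def rows(p,yaw,tilt=None,o=None):
    "delta in tool axes (cm), rotvec, to TCP p, tool-x yaw (deg), pointing down (tilt: extra Rotation in world)"
    o=o or bot.get_obs(); R0=R.from_quat(o['orientation'])
    y=np.radians(yaw); T=R.from_matrix(np.array([[np.cos(y),np.sin(y),0],[np.sin(y),-np.cos(y),0],[0,0,-1]]))
    if tilt is not None: T=tilt*T
    return (R0.inv().apply(np.array(p)-o['tcp_pos'])*100).round(2).tolist(),(R0.inv()*T).as_rotvec().round(3).tolist()
E
python3 - <<'E'
from h import *
for n in('scene','side'):
    W=np.load(n+'0.npy').reshape(-1,3)
    m=(abs(W[:,0]-.57)<.14)&(abs(W[:,1]+.325)<.12)
    w=W[m]; p=w[(w[:,2]>.005)&(w[:,2]<.013)]
    print(n,len(p),cv2.minAreaRect((p[:,:2]*1000).astype(np.float32)))
    t=w[w[:,2]>.055]; t=t[np.hypot(t[:,0]-.57,t[:,1]+.325)<.04]
    print(np.sort(t[:,2])[-12:].round(4)); q=t[t[:,2]>t[:,2].max()-.006]; print(q.mean(0),cv2.minAreaRect((q[:,:2]*1000).astype(np.float32)))
print(rows([.50,-.29,.28],0)); print(rows([.45,-.1,.3],0))
E
```

```text
scene 550 ((565.9561767578125, -330.2426452636719), (136.34194946289062, 133.1085968017578), 74.6604995727539)
[0.0754 0.0755 0.0758 0.0761 0.0763 0.0765 0.0766 0.077  0.0773 0.0778
 0.0779 0.0779]
[ 0.56448821 -0.3293389   0.07445897] ((565.3628540039062, -330.666748046875), (30.585372924804688, 31.80110740661621), 66.59266662597656)
side 574 ((594.615234375, -337.3348693847656), (132.71119689941406, 183.76858520507812), 75.55522155761719)
[0.078  0.078  0.0781 0.0782 0.0782 0.0782 0.0784 0.0788 0.079  0.079
 0.0791 0.0795]
[ 0.56887616 -0.3297152   0.0767626 ] ((569.5362548828125, -332.1051330566406), (31.072166442871094, 29.089271545410156), 75.44950866699219)
([32.28, -14.52, -7.5], [-0.001, 0.0, 0.453])
([36.09, -33.8, -9.48], [-0.001, 0.0, 0.453])
```

Emit:
servo_tool(
  deltas=[
    {"linear":[32.3,-14.5,-7.5],"angular":[0,0,0.453],"jaw":0.6},
    {"linear":[32.3,-14.5,-7.5],"angular":[0,0,0.453],"jaw":0.6},
    {"linear":[32.3,-14.5,-7.5],"angular":[0,0,0.453],"jaw":0.6},
    {"linear":[32.3,-14.5,-7.5],"angular":[0,0,0.453],"jaw":0.6},
    {"linear":[32.3,-14.5,-7.5],"angular":[0,0,0.453],"jaw":0.6},
    {"linear":[32.3,-14.5,-7.5],"angular":[0,0,0.453],"jaw":0.6},
    {"linear":[32.3,-14.5,-7.5],"angular":[0,0,0.453],"jaw":0.6},
    {"linear":[32.3,-14.5,-7.5],"angular":[0,0,0.453],"jaw":0.6},
    {"linear":[32.3,-14.5,-7.5],"angular":[0,0,0.453],"jaw":0.6},
    {"linear":[32.3,-14.5,-7.5],"angular":[0,0,0.453],"jaw":0.6},
  ],
)

```text
t: 1.35
tcp_pos: [0.4998, -0.2912, 0.2802]
orientation: [1.0, -0.001, -0.0, -0.0]
wrist_force: [-0.0, -0.2, 0.7]
finger_gap: 0.0563
gripper_force: 0.0
```

```bash
python3 - <<'E'
from h import *
o=bot.get_obs();print(o['t'],o['tcp_pos'],o['joint_pos'].round(2))
c=cap('wrist','w1.png');np.save('w1.npy',cloud(c));print(c['extrinsics'].round(3),c['fx'])
W=cloud(c).reshape(-1,3)
m=(abs(W[:,0]-.567)<.1)&(abs(W[:,1]+.331)<.1);w=W[m]
t=w[(w[:,2]>.06)&(np.hypot(w[:,0]-.567,w[:,1]+.331)<.03)];zt=np.median(t[:,2]);print(zt,len(t));t=t[abs(t[:,2]-zt)<.003]
print(t.mean(0),cv2.minAreaRect((t[:,:2]*1000).astype(np.float32)))
h,b=np.histogram(w[:,2],np.arange(0,.1,.002));print([(round(b[i],3),h[i]) for i in range(len(h)) if h[i]>50])
print(rows([.45,-.1,.3],0),rows([.48,-.024,.2],0))
E
```

```text
1.35 [ 0.49978733 -0.29115762  0.28023139] [ 0.55  0.28 -0.09  1.64  0.03  1.23 -1.12]
[[-0.002  0.973  0.232  0.567]
 [-1.    -0.002  0.    -0.293]
 [ 0.001 -0.232  0.973  0.46 ]
 [ 0.     0.     0.     1.   ]] 351.231094477994
0.07629684775363643 736
[ 0.57007226 -0.33417195  0.07629452] ((569.9569091796875, -334.28558349609375), (28.069528579711914, 27.873632431030273), 74.86627197265625)
[(np.float64(0.0), np.int64(8878)), (np.float64(0.002), np.int64(460)), (np.float64(0.006), np.int64(92)), (np.float64(0.008), np.int64(2185)), (np.float64(0.01), np.int64(4458)), (np.float64(0.012), np.int64(424)), (np.float64(0.016), np.int64(113)), (np.float64(0.018), np.int64(100)), (np.float64(0.022), np.int64(504)), (np.float64(0.024), np.int64(497)), (np.float64(0.026), np.int64(118)), (np.float64(0.036), np.int64(284)), (np.float64(0.038), np.int64(1483)), (np.float64(0.04), np.int64(216)), (np.float64(0.042), np.int64(256)), (np.float64(0.044), np.int64(508)), (np.float64(0.046), np.int64(68)), (np.float64(0.05), np.int64(61)), (np.float64(0.074), np.int64(256)), (np.float64(0.076), np.int64(449))]
([-5.02, -19.09, -1.97], [-0.0, 0.0, -0.001]) ([-2.03, -26.7, 8.03], [-0.0, 0.0, -0.001])
```

View pics/w1.png

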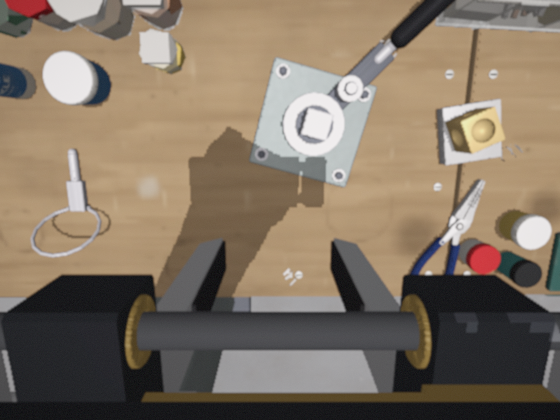

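The spindle top is at pixel (317,123), about z .076 with yaw -15°, so the hole is near z .052. The pin is at (75,185) with its ring below it. Now above the pin.

Emit:
servo_tool(
  deltas=[
    {"linear":[-4,-26.7,6],"angular":[0,0,0],"jaw":0.6},
    {"linear":[-4,-26.7,6],"angular":[0,0,0],"jaw":0.6},
    {"linear":[-4,-26.7,6],"angular":[0,0,0],"jaw":0.6},
    {"linear":[-4,-26.7,6],"angular":[0,0,0],"jaw":0.6},
    {"linear":[-4,-26.7,6],"angular":[0,0,0],"jaw":0.6},
    {"linear":[-4,-26.7,6],"angular":[0,0,0],"jaw":0.6},
    {"linear":[-4,-26.7,6],"angular":[0,0,0],"jaw":0.6},
    {"linear":[-4,-26.7,6],"angular":[0,0,0],"jaw":0.6},
  ],
)

```text
t: 2.4
tcp_pos: [0.4607, -0.0243, 0.2205]
orientation: [1.0, -0.001, 0.0, 0.0]
wrist_force: [-0.0, 0.0, -0.2]
finger_gap: 0.0564
gripper_force: 0.0
```

```bash
python3 - <<'E'
from h import *
o=bot.get_obs();print(o['t'],o['tcp_pos'],o['joint_pos'].round(2))
W=np.load('w1.npy').reshape(-1,3)
p=W[(abs(W[:,0]-.567)<.1)&(abs(W[:,1]+.331)<.1)&(W[:,2]>.007)&(W[:,2]<.013)];print('plate',np.median(p[:,2]),cv2.minAreaRect((p[:,:2]*1000).astype(np.float32)))
q=W[(np.hypot(W[:,0]-.57,W[:,1]+.334)<.04)&(W[:,2]>.034)&(W[:,2]<.041)];print('former',np.median(q[:,2]),cv2.minEnclosingCircle((q[:,:2]*1000).astype(np.float32)))
c=cap('wrist','w2.png');np.save('w2.npy',cloud(c))
W=cloud(c).reshape(-1,3)
w=W[(W[:,0]>.44)&(W[:,0]<.56)&(abs(W[:,1]+.024)<.04)&(W[:,2]>.005)&(W[:,2]<.02)]
print('table',np.nanmedian(W[:,2]));
for nm,s in(('head',w[w[:,0]<.49]),('shank',w[w[:,0]>.503])):
    print(nm,len(s),cv2.minAreaRect((s[:,:2]*1000).astype(np.float32)),np.percentile(s[:,2],[5,50,95]))
E
```

```text
2.4 [ 0.46069746 -0.02433748  0.2205498 ] [ 0.25  0.12 -0.28  1.98  0.04  1.05 -1.62]
plate 0.0104216804941058 ((594.3442993164062, -344.1544189453125), (136.01255798339844, 182.63682556152344), 74.23405456542969)
former 0.03891706836923822 ((570.0562133789062, -334.3627624511719), 35.82069396972656)
table 0.0010421170765685106
head 621 ((472.2987365722656, -29.08608055114746), (58.428409576416016, 35.49469757080078), 89.65138244628906) [0.00975521 0.01231151 0.01628118]
shank 346 ((522.1234741210938, -30.231487274169922), (38.2131233215332, 9.949239730834961), 0.17521178722381592) [0.008166   0.01075424 0.01246641]
```

View pics/w2.png

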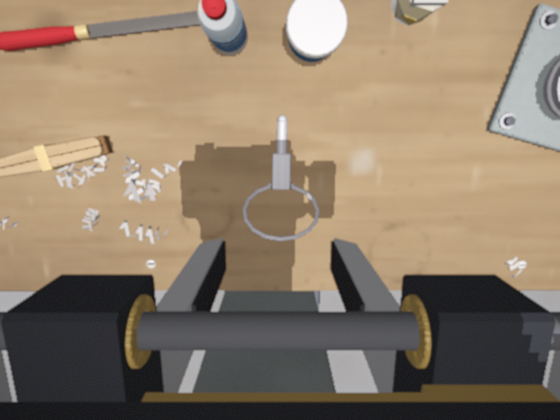

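The pin's axis is along column ~281, with the nose at (282,118) and the head down to (281,188). Its yaw is about 0, and the ring is behind it. Descending to grip the head.

Emit:
servo_tool(
  deltas=[
    {"linear":[2.1,0.15,6],"angular":[0,0,0],"jaw":0.6},
    {"linear":[2.1,0.15,12],"angular":[0,0,0],"jaw":0.6},
    {"linear":[2.1,0.15,17],"angular":[0,0,0],"jaw":0.6},
    {"linear":[2.1,0.15,20],"angular":[0,0,0],"jaw":0.6},
    {"linear":[2.1,0.15,21],"angular":[0,0,0],"jaw":0.6},
    {"linear":[2.1,0.15,21.7],"angular":[0,0,0],"jaw":0.6},
    {"linear":[2.1,0.15,21.7],"angular":[0,0,0],"jaw":0.6},
    {"linear":[2.1,0.15,21.7],"angular":[0,0,0],"jaw":0.6},
  ],
  force=40,
)

```text
t: 3.45
tcp_pos: [0.4821, -0.0249, 0.0043]
orientation: [1.0, -0.0, 0.001, 0.0]
wrist_force: [-0.2, 0.0, 0.2]
finger_gap: 0.0564
gripper_force: 0.0
```

Emit:
servo_tool(
  deltas=[
    {"linear":[0,0,0],"angular":[0,0,0],"jaw":0.1},
    {"linear":[0,0,0],"angular":[0,0,0],"jaw":0.1},
    {"linear":[0,0,0],"angular":[0,0,0],"jaw":0.1},
    {"linear":[0,0,0],"angular":[0,0,0],"jaw":0.1},
    {"linear":[0,0,0],"angular":[0,0,0],"jaw":0.1},
    {"linear":[0,0,0],"angular":[0,0,0],"jaw":0.1},
  ],
  force=40,
)

```text
t: 4.2
tcp_pos: [0.4815, -0.025, 0.0035]
orientation: [1.0, -0.0, 0.0, 0.0]
wrist_force: [-0.2, -2.0, 2.8]
finger_gap: 0.0194
gripper_force: 40.0
```

Emit:
servo_tool(
  deltas=[
    {"linear":[0,0,-1],"angular":[0,0,0],"jaw":0.1},
    {"linear":[0,0,-5],"angular":[0,0,0],"jaw":0.1},
    {"linear":[0,0,-10],"angular":[0,0,0],"jaw":0.1},
    {"linear":[0,0,-14],"angular":[0,0,0],"jaw":0.1},
    {"linear":[0,0,-14],"angular":[0,0,0],"jaw":0.1},
    {"linear":[0,0,-14],"angular":[0,0,0],"jaw":0.1},
  ],
)

```text
t: 4.95
tcp_pos: [0.481, -0.0248, 0.1431]
orientation: [1.0, -0.0, -0.0, -0.0]
wrist_force: [-0.2, -0.7, -2.5]
finger_gap: 0.0196
gripper_force: 40.0
```

```bash
python3 - <<'E'
from h import *
o=bot.get_obs();print(o['t'],o['tcp_pos'],o['finger_gap'],o['wrist_force'])
y=np.radians(-15);C=np.array([.569,-.332])
p=C-.115*np.array([np.cos(y),np.sin(y)]);print(p,rows([*p,.14],-15))
E
```

```text
4.95 [ 0.48100233 -0.02475383  0.14306961] 0.019556793962890805 [-0.23918677 -0.74600759 -2.49535665]
[ 0.45791853 -0.30223581] ([-2.3, 27.75, 0.31], [0.0, 0.001, 0.262])
```

Emit:
servo_tool(
  deltas=[
    {"linear":[-0.6,5,0.3],"angular":[0,0,0.06],"jaw":0.1},
    {"linear":[-1.2,10,0.3],"angular":[0,0,0.12],"jaw":0.1},
    {"linear":[-1.7,15,0.3],"angular":[0,0,0.18],"jaw":0.1},
    {"linear":[-2,20,0.3],"angular":[0,0,0.24],"jaw":0.1},
    {"linear":[-2.3,25,0.3],"angular":[0,0,0.262],"jaw":0.1},
    {"linear":[-2.3,27.7,0.3],"angular":[0,0,0.262],"jaw":0.1},
    {"linear":[-2.3,27.7,0.3],"angular":[0,0,0.262],"jaw":0.1},
    {"linear":[-2.3,27.7,0.3],"angular":[0,0,0.262],"jaw":0.1},
    {"linear":[-2.3,27.7,0.3],"angular":[0,0,0.262],"jaw":0.1},
  ],
)

```text
t: 6.08
tcp_pos: [0.4585, -0.3006, 0.14]
orientation: [0.992, -0.13, -0.0, -0.0]
wrist_force: [0.0, 0.1, -1.3]
finger_gap: 0.0194
gripper_force: 40.0
```

```bash
python3 - <<'E'
from h import *
o=bot.get_obs();print(o['t'],o['tcp_pos'],o['orientation'])
c=cap('wrist','w3.png');W=cloud(c);np.save('w3.npy',W);print(c['extrinsics'].round(4))
for n in('scene','side'):
    d=cap(n);np.save(n+'3.npy',cloud(d))
T=R.from_quat(o['orientation']);tcp=o['tcp_pos']
def an(W,nm):
    V=T.inv().apply(W.reshape(-1,3)-tcp)*1000  # tool frame mm: x fwd, z down
    s=V[(V[:,0]>22)&(V[:,0]<62)&(abs(V[:,1])<15)&(abs(V[:,2])<14)]
    if len(s)>5: print(nm,'shank',len(s),cv2.minAreaRect(s[:,:2].astype(np.float32)),np.percentile(s[:,2],[5,50,95]),s.max(0),np.polyfit(s[:,0],s[:,1],1))
    t=V[(abs(V[:,0]-115)<25)&(abs(V[:,1])<25)&(V[:,2]>50)&(V[:,2]<78)]
    zt=np.median(t[:,2]); t=t[abs(t[:,2]-np.percentile(t[:,2],20))<3]
    print(nm,'spindle',len(t),zt,np.median(t[:,2]),cv2.minAreaRect(t[:,:2].astype(np.float32)))
an(W,'wrist')
for n in('scene','side'): an(np.load(n+'3.npy'),n)
E
```

```text
6.075 [ 0.45849359 -0.30064699  0.14003058] [ 9.91512370e-01 -1.30011436e-01 -3.86474828e-04 -3.11710223e-04]
[[-2.580e-01  9.398e-01  2.239e-01  5.236e-01]
 [-9.661e-01 -2.510e-01 -5.960e-02 -3.193e-01]
 [ 2.000e-04 -2.317e-01  9.728e-01  3.195e-01]
 [ 0.000e+00  0.000e+00  0.000e+00  1.000e+00]]
wrist shank 1603 ((40.95899963378906, 1.253105640411377), (37.75288391113281, 10.873357772827148), 0.33935073018074036) [-8.74832822 -7.22230141 -4.00498755] [59.8377562   6.59266203 -2.08973757] [3.64893163e-04 1.11714624e+00]
wrist spindle 2074 63.64093257508753 63.59505697901434 ((116.56036376953125, 3.799544334411621), (28.579544067382812, 27.87453842163086), 0.7078984975814819)
scene shank 29 ((38.95512390136719, -2.312347412109375), (30.51676368713379, 11.613945007324219), 9.792835235595703) [-8.16906307 -3.44874927  1.46725079] [54.44352853  4.58898452  2.25806469] [ 0.06096649 -4.29503815]
scene spindle 44 67.75869225257544 65.7099638233755 ((111.94095611572266, 2.3060131072998047), (29.00546646118164, 30.95176887512207), 4.376811504364014)
side shank 49 ((39.587738037109375, -0.9647459983825684), (34.75107955932617, 11.265922546386719), 2.393608331680298) [-9.33882024 -5.97166474 -0.75891392] [56.95713922  4.27968485  0.54367726] [ 0.02566602 -3.10079089]
side spindle 45 66.2966190571383 62.59737923057618 ((115.5649185180664, 3.0034875869750977), (27.793914794921875, 31.585641860961914), 1.9497411251068115)
```

View pics/w3.png

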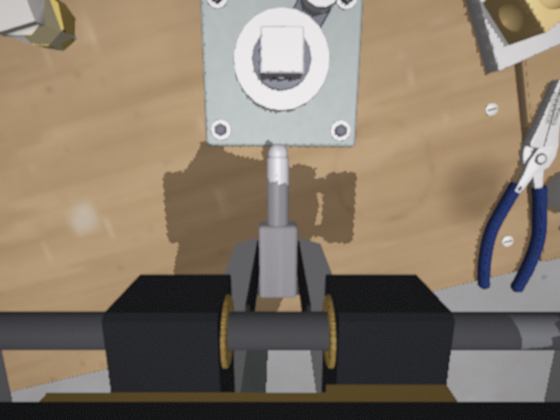

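The pin sits on tool column ~278 and the spindle on ~282, with edges parallel. I descend to hole height and stop with the nose ~10 mm short of the face for a close relative check.

Emit:
servo_tool(
  deltas=[
    {"linear":[0,0.2,4],"angular":[0,0,0],"jaw":0.1},
    {"linear":[0,0.2,7.5],"angular":[0,0,0],"jaw":0.1},
    {"linear":[0,0.2,9],"angular":[0,0,0],"jaw":0.1},
    {"linear":[1,0.2,9.05],"angular":[0,0,0],"jaw":0.1},
    {"linear":[2,0.2,9.05],"angular":[0,0,0],"jaw":0.1},
    {"linear":[3,0.2,9.05],"angular":[0,0,0],"jaw":0.1},
    {"linear":[3.3,0.2,9.05],"angular":[0,0,0],"jaw":0.1},
    {"linear":[3.3,0.2,9.05],"angular":[0,0,0],"jaw":0.1},
    {"linear":[3.3,0.2,9.05],"angular":[0,0,0],"jaw":0.1},
  ],
)

```text
t: 7.35
tcp_pos: [0.4895, -0.3123, 0.05]
orientation: [0.991, -0.131, -0.0, -0.0]
wrist_force: [0.7, -0.3, -1.9]
finger_gap: 0.0192
gripper_force: 40.0
```

```bash
python3 - <<'E'
from h import *
o=bot.get_obs();print(o['t'],o['tcp_pos'],o['orientation'],o['wrist_force'])
c=cap('wrist','w4.png');W=cloud(c);np.save('w4.npy',W)
d=cap('side','s4.png');np.save('s4.npy',cloud(d));T=R.from_quat(o['orientation'])
V=T.inv().apply(W.reshape(-1,3)-o['tcp_pos'])*1000
s=V[(V[:,0]>22)&(V[:,0]<57)&(abs(V[:,1])<9)&(V[:,2]>-13)&(V[:,2]<4)]
print('shank',cv2.minAreaRect(s[:,:2].astype(np.float32)),np.percentile(s[:,2],[2,5,50]),V[(V[:,0]<66)&(abs(V[:,1])<9)&(V[:,2]>-13)&(V[:,2]<4)][:,0].max())
for a in(25,35,45,52):
    q=s[abs(s[:,0]-a)<2]; print(a,q[:,1].min(),q[:,1].max(),(q[:,1].min()+q[:,1].max())/2,q[:,2].min())
t=V[(abs(V[:,0]-83)<22)&(abs(V[:,1])<22)&(V[:,2]>-32)&(V[:,2]<-22)]
print('spindle',len(t),np.median(t[:,2]),cv2.minAreaRect(t[:,:2].astype(np.float32)))
for lo,hi in((2,9),(9,14)):
    q=V[(abs(V[:,0]-83)<45)&(abs(V[:,1])<45)&(V[:,2]>lo)&(V[:,2]<hi)];print('ring',lo,np.median(q[:,2]),len(q))
E
```

```text
7.35 [ 0.48948857 -0.31226904  0.04996989] [ 9.91410484e-01 -1.30786981e-01 -1.30857139e-04 -1.20877563e-05] [ 0.68564518 -0.29654938 -1.92998133]
shank ((39.49839401245117, 1.1585521697998047), (34.98618698120117, 10.90322494506836), 0.08570535480976105) [-9.11507363 -8.81134207 -7.24489238] 65.94747273492116
25 -4.317665636309122 6.586835246461361 1.1345848050761198 -9.657556073209067
35 -4.2063115822036 6.50393950001624 1.1488139589063198 -9.81945239201907
45 -4.15071416337471 6.429608434615132 1.1394471356202112 -9.704199181288224
52 -4.072107302458414 6.376700071810339 1.1522963846759624 -9.580227941016648
spindle 4752 -26.323660594813596 ((83.48120880126953, 0.2618083953857422), (27.95380401611328, 28.204923629760742), 0.05798080563545227)
ring 2 5.475662177382762 2370
ring 9 11.123677727351929 8870
```

View pics/w4.png

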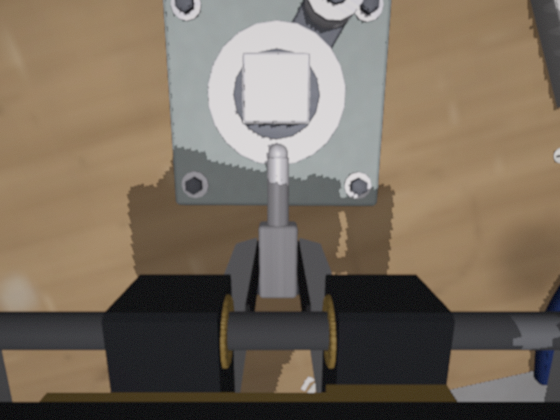

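Pin column ~278 and spindle ~277, so laterally the pin is ~0.7 mm off. By depth relative to the collar, former and spindle tops it is ~1.2 mm too high. I correct both and enter slowly.

Emit:
servo_tool(
  deltas=[
    {"linear":[0,-0.07,0.12],"angular":[0,0,0],"jaw":0.1},
    {"linear":[0.4,-0.07,0.12],"angular":[0,0,0],"jaw":0.1},
    {"linear":[0.7,-0.07,0.12],"angular":[0,0,0],"jaw":0.1},
    {"linear":[0.85,-0.07,0.12],"angular":[0,0,0],"jaw":0.1},
    {"linear":[1,-0.07,0.12],"angular":[0,0,0],"jaw":0.1},
    {"linear":[1.1,-0.07,0.12],"angular":[0,0,0],"jaw":0.1},
    {"linear":[1.2,-0.07,0.12],"angular":[0,0,0],"jaw":0.1},
    {"linear":[1.3,-0.07,0.12],"angular":[0,0,0],"jaw":0.1},
    {"linear":[1.4,-0.07,0.12],"angular":[0,0,0],"jaw":0.1},
    {"linear":[1.5,-0.07,0.12],"angular":[0,0,0],"jaw":0.1},
    {"linear":[1.5,-0.07,0.12],"angular":[0,0,0],"jaw":0.1},
  ],
)

```text
t: 8.82
tcp_pos: [0.5046, -0.3155, 0.0488]
orientation: [0.991, -0.131, 0.0, 0.0]
wrist_force: [-0.1, -1.0, -1.1]
finger_gap: 0.0195
gripper_force: 40.0
```

Emit:
servo_tool(
  deltas=[
    {"linear":[0.15,0,0],"angular":[0,0,0],"jaw":0.1},
    {"linear":[0.3,0,0],"angular":[0,0,0],"jaw":0.1},
    {"linear":[0.45,0,0],"angular":[0,0,0],"jaw":0.1},
    {"linear":[0.6,0,0],"angular":[0,0,0],"jaw":0.1},
    {"linear":[0.75,0,0],"angular":[0,0,0],"jaw":0.1},
    {"linear":[0.9,0,0],"angular":[0,0,0],"jaw":0.1},
    {"linear":[0.9,0,0],"angular":[0,0,0],"jaw":0.1},
  ],
)

```text
t: 9.7
tcp_pos: [0.5134, -0.3179, 0.0488]
orientation: [0.991, -0.131, 0.0, 0.0]
wrist_force: [0.5, -0.5, 1.1]
finger_gap: 0.0193
gripper_force: 40.0
```

Emit:
servo_tool(
  deltas=[
    {"linear":[0.2,0,0],"angular":[0,0,0],"jaw":0.1},
    {"linear":[0.4,0,0],"angular":[0,0,0],"jaw":0.1},
    {"linear":[0.6,0,0],"angular":[0,0,0],"jaw":0.1},
    {"linear":[0.8,0,0],"angular":[0,0,0],"jaw":0.1},
    {"linear":[1.0,0,0],"angular":[0,0,0],"jaw":0.1},
    {"linear":[1.2,0,0],"angular":[0,0,0],"jaw":0.1},
    {"linear":[1.4,0,0],"angular":[0,0,0],"jaw":0.1},
    {"linear":[1.6,0,0],"angular":[0,0,0],"jaw":0.1},
    {"linear":[1.8,0,0],"angular":[0,0,0],"jaw":0.1},
    {"linear":[2.0,0,0],"angular":[0,0,0],"jaw":0.1},
    {"linear":[2.0,0,0],"angular":[0,0,0],"jaw":0.1},
  ],
)

```text
t: 11.08
tcp_pos: [0.5328, -0.3231, 0.0489]
orientation: [0.991, -0.131, 0.0, 0.0]
wrist_force: [-1.9, -0.0, 4.6]
finger_gap: 0.0194
gripper_force: 40.0
```

Emit:
servo_tool(
  deltas=[
    {"linear":[0.1,0,-0.03],"angular":[0,0,0],"jaw":0.1},
    {"linear":[0.2,0,-0.03],"angular":[0,0,0],"jaw":0.1},
    {"linear":[0.3,0,-0.03],"angular":[0,0,0],"jaw":0.1},
    {"linear":[0.4,0,-0.03],"angular":[0,0,0],"jaw":0.1},
    {"linear":[0.5,0,-0.03],"angular":[0,0,0],"jaw":0.1},
    {"linear":[0.55,0,-0.03],"angular":[0,0,0],"jaw":0.1},
    {"linear":[0.6,0,-0.03],"angular":[0,0,0],"jaw":0.1},
    {"linear":[0.6,0,-0.03],"angular":[0,0,0],"jaw":0.1},
  ],
)

```text
t: 12.08
tcp_pos: [0.5383, -0.3245, 0.049]
orientation: [0.991, -0.131, -0.0, -0.0]
wrist_force: [-3.9, 0.9, 3.8]
finger_gap: 0.0193
gripper_force: 40.0
```

Emit:
servo_tool(
  deltas=[
    {"linear":[0.05,0,-0.03],"angular":[0,0,0],"jaw":0.1},
    {"linear":[0.1,0,-0.03],"angular":[0,0,0],"jaw":0.1},
    {"linear":[0.1,0,-0.03],"angular":[0,0,0],"jaw":0.1},
  ],
)

```text
t: 12.45
tcp_pos: [0.5385, -0.3246, 0.0491]
orientation: [0.991, -0.131, -0.001, -0.0]
wrist_force: [-8.1, 1.8, 6.1]
finger_gap: 0.0195
gripper_force: 40.0
```

Emit:
servo_tool(
  deltas=[
    {"linear":[0.05,0,0],"angular":[0,0,0],"jaw":0.1},
    {"linear":[0.1,0,0],"angular":[0,0,0],"jaw":0.1},
    {"linear":[0.1,0,0],"angular":[0,0,0],"jaw":0.1},
  ],
)

```text
t: 12.82
tcp_pos: [0.5386, -0.3247, 0.049]
orientation: [0.991, -0.131, -0.002, -0.0]
wrist_force: [-12.2, 4.9, 10.6]
finger_gap: 0.0191
gripper_force: 40.0
```

Emit:
servo_tool(
  deltas=[
    {"linear":[-0.1,0,0.03],"angular":[0,0,0],"jaw":0.1},
    {"linear":[-0.15,0,0.03],"angular":[0,0,0],"jaw":0.1},
    {"linear":[-0.15,0,0.03],"angular":[0,0,0],"jaw":0.1},
  ],
)

```text
t: 13.2
tcp_pos: [0.5385, -0.3246, 0.049]
orientation: [0.991, -0.131, -0.0, -0.0]
wrist_force: [-5.7, 2.5, 5.8]
finger_gap: 0.0195
gripper_force: 40.0
```

```bash
python3 - <<'E'
from h import *
o=bot.get_obs();print(o['t'],o['tcp_pos'],o['orientation'],o['wrist_force'])
c=cap('wrist');W=cloud(c);np.save('w5.npy',W);d=cap('side');np.save('s5.npy',cloud(d))
cv2.imwrite('pics/w5.png',np.hstack([cv2.resize(c['pixels'][60:320,180:380],(400,520)),cv2.resize(d['pixels'][110:240,240:340],(400,520),interpolation=2)])[:,:,::-1])
V=R.from_quat(o['orientation']).inv().apply(W.reshape(-1,3)-o['tcp_pos'])*1000
t=V[(abs(V[:,0]-33)<22)&(abs(V[:,1])<22)&(V[:,2]>-32)&(V[:,2]<-22)]
print('spindle',len(t),np.median(t[:,2]),cv2.minAreaRect(t[:,:2].astype(np.float32)))
q=V[(abs(V[:,1])<9)&(V[:,2]>-14)&(V[:,2]<4)&(V[:,0]<45)&(V[:,0]>-12)];print('head',q[:,0].max(),np.percentile(q[:,2],[5,50]))
n=V[(abs(V[:,1])<9)&(V[:,2]>-14)&(V[:,2]<4)&(V[:,0]>45)&(V[:,0]<75)];print('nose',len(n),n.max(0) if len(n) else 0)
E
```

```text
13.2 [ 0.53849945 -0.32463328  0.04904071] [ 9.91413622e-01 -1.30762983e-01 -2.59611421e-04 -7.08527761e-05] [-5.71982418  2.48377822  5.79236904]
spindle 3925 -27.133825639842307 ((32.90838623046875, 1.0139007568359375), (28.577747344970703, 28.140424728393555), 0.36032187938690186)
head 13.481279732111888 [-9.68856536 -8.63093772]
nose 689 [59.77266936  8.84975008  3.99494897]
```

View pics/w5.png

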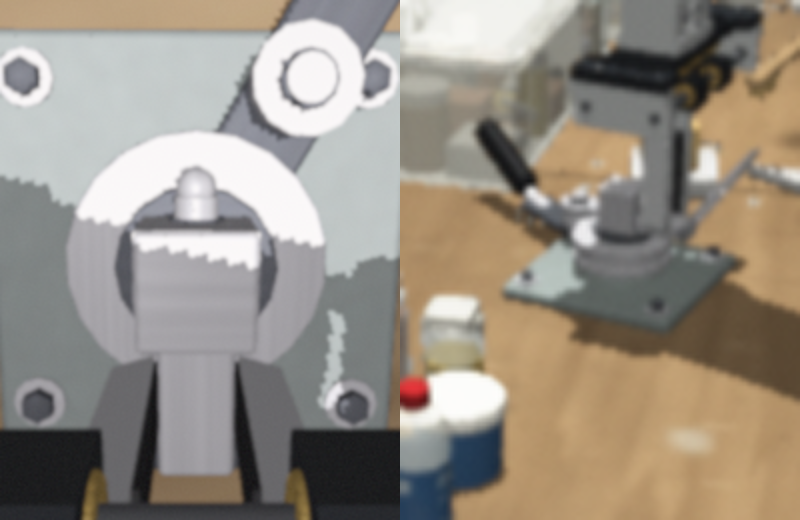

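The nose is 26.9 mm past the spindle axis and the head is flush, so the pin is home. The ring is still folded back, at side crop (720,180). I release and lift off straight.

Emit:
servo_tool(
  deltas=[
    {"linear":[-0.02,0,0],"angular":[0,0,0],"jaw":0.4},
    {"linear":[-0.02,0,0],"angular":[0,0,0],"jaw":0.4},
    {"linear":[-0.02,0,0],"angular":[0,0,0],"jaw":0.4},
    {"linear":[-0.02,0,0],"angular":[0,0,0],"jaw":0.4},
    {"linear":[0,0,-2],"angular":[0,0,0],"jaw":0.4},
    {"linear":[0,0,-6],"angular":[0,0,0],"jaw":0.4},
    {"linear":[0,0,-11],"angular":[0,0,0],"jaw":0.4},
    {"linear":[0,0,-15],"angular":[0,0,0],"jaw":0.0},
    {"linear":[0,0,-15],"angular":[0,0,0],"jaw":0.0},
    {"linear":[-9.3,0,-15],"angular":[0,0,0],"jaw":0.0},
    {"linear":[-9.3,0,-15],"angular":[0,0,0],"jaw":0.0},
    {"linear":[-9.3,0,-15],"angular":[0,0,0],"jaw":0.0},
    {"linear":[-9.3,0,-15],"angular":[0,0,0],"jaw":0.0},
  ],
)

```text
t: 14.92
tcp_pos: [0.4495, -0.3007, 0.1994]
orientation: [0.991, -0.131, 0.0, 0.0]
wrist_force: [-0.2, -0.3, 0.3]
finger_gap: 0.0005
gripper_force: 0.0
```

```bash
python3 - <<'E'
from h import *
o=bot.get_obs();print(o['t'],o['tcp_pos'],o['orientation'],o['wrist_force'],o['finger_gap'])
y=np.radians(-15.05);B=R.from_euler('z',y)
# bender frame from home pose of tcp (x=-31.5)
O=np.array([.5385,-.3246,0])+B.apply([.0325,0,0]);print('O',O)
W1=np.load('w5.npy').reshape(-1,3);V=B.inv().apply(W1-O)*1000
r=V[(V[:,0]>20)&(V[:,0]<75)&(V[:,1]<-8)&(V[:,1]>-60)&(V[:,2]>43)&(V[:,2]<55)];print('roller',len(r),np.median(r,0).round(1),r.min(0).round(1),r.max(0).round(1))
for n in('wrist','side','scene'):
    c=cap(n,f'{n}6.png');W=cloud(c).reshape(-1,3);V=B.inv().apply(W-O)*1000
    r=V[(V[:,0]>-125)&(V[:,0]<-60)&(abs(V[:,1])<45)&(V[:,2]>62)&(V[:,2]<125)]
    print(n,'ringpts',len(r))
    if len(r)>5:
        for a in range(62,125,8):
            q=r[(r[:,2]>=a)&(r[:,2]<a+8)]
            if len(q): print(a,len(q),q.mean(0).round(1),q[:,1].min().round(1),q[:,1].max().round(1))
    if n=='wrist':
        t=V[(abs(V[:,0])<20)&(abs(V[:,1])<20)&(V[:,2]>70)&(V[:,2]<82)];print('spindle',np.median(t,0))
        q=V[(V[:,0]>16)&(V[:,0]<40)&(abs(V[:,1])<9)&(V[:,2]>45)&(V[:,2]<65)];print('nose',len(q),q.max(0) if len(q) else 0)
E
```

```text
14.925 [ 0.44951171 -0.30067327  0.19944708] [ 9.91436944e-01 -1.30585907e-01  3.13045401e-04  9.62020978e-05] [-0.17856458 -0.28003086  0.25379225] 0.0005047693083752992
O [ 0.56988524 -0.33303901  0.        ]
roller 2288 [ 48.6 -28.8  44.3] [ 20.2 -43.1  43. ] [62.7 -8.1 51.6]
wrist ringpts 816
62 36 [-61.6  -6.4  67.8] -36.9 33.9
70 84 [-65.1  -1.1  73.7] -39.6 38.0
78 74 [-70.8  -0.9  81.8] -41.6 39.5
86 81 [-76.7  -1.4  89.9] -40.2 37.9
94 105 [-82.9  -1.8  98.1] -38.5 36.3
102 169 [-8.920e+01  1.000e-01  1.064e+02] -32.9 30.7
110 267 [-94.   -1.5 112.9] -21.5 19.2
spindle [ 0.28182713 -1.47827592 76.3561174 ]
nose 107 [26.74166943  3.6089268  61.89746104]
side ringpts 58
62 7 [-62.9 -13.4  67.6] -38.0 34.6
70 9 [-68.   -4.2  74.6] -40.2 37.7
78 8 [-73.4   8.4  81.8] -40.1 38.8
86 6 [-78.2   0.9  89.4] -36.4 37.2
94 9 [-83.3  26.6  96.9] -30.7 40.7
102 9 [-90.5  19.7 106.3] -22.3 30.9
110 10 [-95.8   7.1 113.9] -10.1 18.3
scene ringpts 53
62 7 [-67.2 -12.6  66.1] -35.0 36.6
70 6 [-73.5   1.7  74.9] -37.9 41.5
78 5 [-78.1  -6.5  81.3] -39.1 38.5
86 6 [-83.4  13.1  88.6] -38.2 39.8
94 7 [-88.7  22.3  96.4] -29.8 35.9
102 13 [-96.6  11.5 106.5] -26.6 32.6
110 9 [-99.6  -2.4 111.8] -16.2 15.4
```

View pics/wrist6.png

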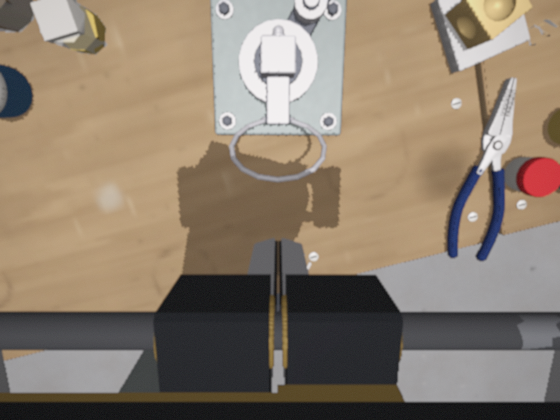

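The ring's far point is at (278,180) in the image. In the bender frame it is (-95,0), z .114, as expected. I work out the arc.

```bash
python3 - <<'E'
import numpy as np
for t in list(range(130,44,-5)):
    a=np.radians(t);x=-50+77.5*np.cos(a);z=52.2+77.5*np.sin(a)
    print(t,((x-10+125)/10).round(2),((199.5-z+8)/10).round(2))
E
```

```text
130 1.52 9.59
125 2.05 9.18
120 2.63 8.82
115 3.22 8.51
110 3.85 8.25
105 4.49 8.04
100 5.15 7.9
95 5.82 7.81
90 6.5 7.78
85 7.18 7.81
80 7.85 7.9
75 8.51 8.04
70 9.15 8.25
65 9.78 8.51
60 10.38 8.82
55 10.95 9.18
50 11.48 9.59
45 11.98 10.05
```

Emit:
servo_tool(
  deltas=[
    {"linear":[0.5,0,5],"angular":[0,0,0],"jaw":0},
    {"linear":[0.5,0,9.4],"angular":[0,0,0],"jaw":0},
    {"linear":[1,0,9.5],"angular":[0,0,0],"jaw":0},
    {"linear":[1.5,0,9.5],"angular":[0,0,0],"jaw":0},
    {"linear":[2.05,0,9.18],"angular":[0,0,0],"jaw":0},
    {"linear":[2.63,0,8.82],"angular":[0,0,0],"jaw":0},
    {"linear":[3.22,0,8.51],"angular":[0,0,0],"jaw":0},
    {"linear":[3.85,0,8.25],"angular":[0,0,0],"jaw":0},
    {"linear":[3.85,0,8.25],"angular":[0,0,0],"jaw":0},
  ],
)

```text
t: 16.2
tcp_pos: [0.4866, -0.3106, 0.1167]
orientation: [0.991, -0.131, 0.0, 0.0]
wrist_force: [-0.2, 0.5, 0.8]
finger_gap: -0.0002
gripper_force: 0.0
```

```bash
cat >> h.py <<'E'
B=R.from_euler('z',-15.05,degrees=True);O=np.array([.5699,-.333,0])
def ring(n):
    W=cloud(cap(n)).reshape(-1,3);V=B.inv().apply(W-O)*1000
    r=np.hypot(V[:,0]+50,V[:,2]-52.2);th=np.degrees(np.arctan2(V[:,2]-52.2,V[:,0]+50))
    m=(abs(V[:,1])<42)&(abs(V[:,1])>17)&(r>35)&(r<75)&(abs(np.hypot(r-39,V[:,1])-38.5)<4)&(th>-25)&(th<135)
    h,b=np.histogram(th[m],np.arange(-25,140,5));return [(int(b[i]),int(h[i])) for i in np.argsort(-h)[:5]]
E
python3 - <<'E'
from h import *
o=bot.get_obs();print(B.inv().apply(o['tcp_pos']-O)*1000,o['wrist_force'])
for n in('side','scene','wrist'):print(n,ring(n))
E
```

```text
[-8.62002642e+01 -2.63526652e-02  1.16720060e+02] [-0.21925065  0.47983962  0.75192396]
side [(105, 20), (-15, 14), (-25, 12), (110, 9), (-20, 7)]
scene [(110, 12), (-15, 7), (-25, 6), (-20, 4), (115, 2)]
wrist [(-15, 816), (105, 767), (-20, 87), (-10, 37), (100, 10)]
```

The ring follows (~108°). Continuing over the top to 45°.

Emit:
servo_tool(
  deltas=[
    {"linear":[0.64,0,-0.21],"angular":[0,0,0],"jaw":0},
    {"linear":[1.3,0,-0.35],"angular":[0,0,0],"jaw":0},
    {"linear":[1.97,0,-0.44],"angular":[0,0,0],"jaw":0},
    {"linear":[2.65,0,-0.47],"angular":[0,0,0],"jaw":0},
    {"linear":[3.33,0,-0.44],"angular":[0,0,0],"jaw":0},
    {"linear":[4,0,-0.35],"angular":[0,0,0],"jaw":0},
    {"linear":[4.66,0,-0.21],"angular":[0,0,0],"jaw":0},
    {"linear":[5.3,0,0],"angular":[0,0,0],"jaw":0},
    {"linear":[5.93,0,0.26],"angular":[0,0,0],"jaw":0},
    {"linear":[6.53,0,0.57],"angular":[0,0,0],"jaw":0},
    {"linear":[7.1,0,0.93],"angular":[0,0,0],"jaw":0},
    {"linear":[7.63,0,1.34],"angular":[0,0,0],"jaw":0},
    {"linear":[8.13,0,1.8],"angular":[0,0,0],"jaw":0},
    {"linear":[8.13,0,1.8],"angular":[0,0,0],"jaw":0},
  ],
)

```text
t: 18.1
tcp_pos: [0.5647, -0.3315, 0.098]
orientation: [0.991, -0.131, -0.0, -0.0]
wrist_force: [-0.6, 0.1, -0.7]
finger_gap: 0.0006
gripper_force: 0.0
```

```bash
python3 - <<'E'
from h import *
o=bot.get_obs();print(B.inv().apply(o['tcp_pos']-O)*1000,o['wrist_force'])
for n in('side','scene','wrist'):print(n,ring(n))
for t in range(50,-16,-5):
    a=np.radians(t);x=-50+77.5*np.cos(a);z=52.2+77.5*np.sin(a); print(t,x.round(1),(z+2).round(1))
E
```

```text
[-5.43147308e+00  7.53128313e-02  9.79565700e+01] [-0.60677698  0.14000565 -0.65626183]
side [(40, 28), (-15, 12), (-25, 11), (-20, 7), (45, 4)]
scene [(40, 11), (-20, 8), (-15, 6), (-25, 6), (45, 6)]
wrist [(-15, 773), (40, 709), (-20, 72), (-10, 20), (35, 14)]
50 -0.2 113.6
45 4.8 109.0
40 9.4 104.0
35 13.5 98.7
30 17.1 92.9
25 20.2 87.0
20 22.8 80.7
15 24.9 74.3
10 26.3 67.7
5 27.2 61.0
0 27.5 54.2
-5 27.2 47.4
-10 26.3 40.7
-15 24.9 34.1
```

The ring is at ~43°. I back off, rise, step to the +y side (clear of the nose and the roller) and press down on the wire from above.

Emit:
servo_tool(
  deltas=[
    {"linear":[-0.8,0,0],"angular":[0,0,0],"jaw":0},
    {"linear":[-0.8,0,-1.5],"angular":[0,0,0],"jaw":0},
    {"linear":[-0.8,-1,-2.5],"angular":[0,0,0],"jaw":0},
    {"linear":[0.5,-2.2,-2.5],"angular":[0,0,0],"jaw":0},
    {"linear":[1.4,-2.2,-2],"angular":[0,0,0],"jaw":0},
    {"linear":[1.4,-2.2,-1.2],"angular":[0,0,0],"jaw":0},
    {"linear":[1.4,-2.2,-0.5],"angular":[0,0,0],"jaw":0},
    {"linear":[1.85,-2.2,0],"angular":[0,0,0],"jaw":0},
    {"linear":[2.2,-2.2,0.6],"angular":[0,0,0],"jaw":0},
    {"linear":[2.5,-2.2,1.2],"angular":[0,0,0],"jaw":0},
    {"linear":[2.8,-2.2,1.8],"angular":[0,0,0],"jaw":0},
    {"linear":[3.0,-2.2,2.4],"angular":[0,0,0],"jaw":0},
    {"linear":[3.1,-2.2,3.1],"angular":[0,0,0],"jaw":0},
    {"linear":[3.1,-2.2,3.1],"angular":[0,0,0],"jaw":0},
  ],
)

```text
t: 20.0
tcp_pos: [0.5998, -0.3183, 0.0667]
orientation: [0.991, -0.131, -0.001, -0.0]
wrist_force: [0.6, -0.2, 0.5]
finger_gap: 0.0003
gripper_force: 0.0
```

```bash
python3 - <<'E'
from h import *
o=bot.get_obs();print(B.inv().apply(o['tcp_pos']-O)*1000,o['wrist_force'])
for n in('side','scene'):print(n,ring(n))
c=cap('wrist','w7.png')
E
```

```text
[25.08441705 21.99882272 66.7314505 ] [ 0.59550322 -0.17281614  0.45679419]
side [(-25, 13), (-15, 13), (5, 11), (10, 11), (-20, 7)]
scene [(10, 10), (-25, 8), (-15, 8), (5, 7), (25, 5)]
```

View pics/w7.png

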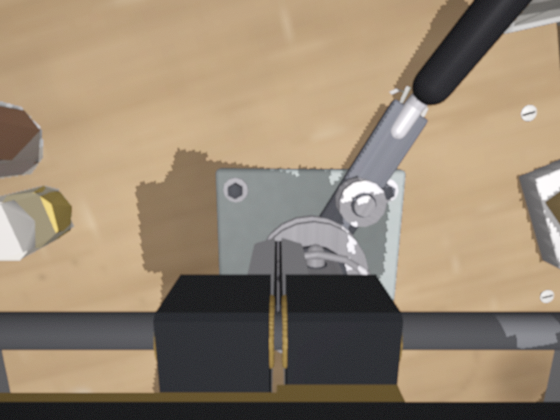

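Ring at ~10°, fingers on its +y side, nose visible at (317,255). Pressing on slowly.

Emit:
servo_tool(
  deltas=[
    {"linear":[0.05,0,0.2],"angular":[0,0,0],"jaw":0},
    {"linear":[0.1,0,0.4],"angular":[0,0,0],"jaw":0},
    {"linear":[0.1,0,0.6],"angular":[0,0,0],"jaw":0},
    {"linear":[0.1,0,0.75],"angular":[0,0,0],"jaw":0},
    {"linear":[0.1,0,0.9],"angular":[0,0,0],"jaw":0},
    {"linear":[0.1,0,1.05],"angular":[0,0,0],"jaw":0},
    {"linear":[0.1,0,1.05],"angular":[0,0,0],"jaw":0},
  ],
)

```text
t: 21.02
tcp_pos: [0.6012, -0.3186, 0.0569]
orientation: [0.991, -0.131, -0.0, -0.0]
wrist_force: [0.4, -0.0, 0.6]
finger_gap: 0.0007
gripper_force: 0.2
```

Emit:
servo_tool(
  deltas=[
    {"linear":[0,0,0.1],"angular":[0,0,0],"jaw":0},
    {"linear":[0,0,0.2],"angular":[0,0,0],"jaw":0},
    {"linear":[0,0,0.3],"angular":[0,0,0],"jaw":0},
    {"linear":[0,0,0.3],"angular":[0,0,0],"jaw":0},
  ],
)

```text
t: 21.52
tcp_pos: [0.6013, -0.3186, 0.054]
orientation: [0.991, -0.131, 0.0, -0.0]
wrist_force: [1.3, 0.3, 1.2]
finger_gap: 0.0005
gripper_force: 0.6
```

Emit:
servo_tool(
  deltas=[
    {"linear":[0,0,0.1],"angular":[0,0,0],"jaw":0},
    {"linear":[0,0,0.2],"angular":[0,0,0],"jaw":0},
    {"linear":[0,0,0.2],"angular":[0,0,0],"jaw":0},
  ],
)

```text
t: 21.9
tcp_pos: [0.6012, -0.3186, 0.052]
orientation: [0.991, -0.131, -0.0, -0.0]
wrist_force: [0.7, 0.6, 1.8]
finger_gap: -0.0
gripper_force: 0.9
```

```bash
python3 - <<'E'
from h import *
o=bot.get_obs();print(B.inv().apply(o['tcp_pos']-O)*1000,o['wrist_force'])
for n in('side','scene','wrist'):
    W=cloud(cap(n,n+'8.png')).reshape(-1,3);V=B.inv().apply(W-O)*1000
    q=np.hypot(V[:,0]+11,V[:,1]);
    m=(abs(q-38.5)<2.5)&(V[:,2]>41)&(V[:,2]<75)&(V[:,0]<20);v=V[m]
    th=np.degrees(np.arctan2(v[:,2]-54,v[:,0]+50));print(n,len(v),np.median(th) if len(v) else 0,np.median(v[:,2]) if len(v) else 0)
E
```

```text
[26.52970801 21.9988843  51.95941604] [0.7172312  0.60176168 1.75729633]
side 66 -1.5198695082494453 53.60636218687215
scene 35 10.63357587761087 60.00631893639363
wrist 56 -28.057195249616765 49.6986594452096
```

Emit:
servo_tool(
  deltas=[
    {"linear":[0.1,0,0.1],"angular":[0,0,0],"jaw":0},
    {"linear":[0.1,0,0.2],"angular":[0,0,0],"jaw":0},
    {"linear":[0.1,0,0.2],"angular":[0,0,0],"jaw":0},
  ],
)

```text
t: 22.42
tcp_pos: [0.6021, -0.3189, 0.0499]
orientation: [0.991, -0.131, -0.0, -0.0]
wrist_force: [-0.1, 0.8, 1.7]
finger_gap: 0.0008
gripper_force: 0.9
```

Emit:
servo_tool(
  deltas=[
    {"linear":[0,0,0.1],"angular":[0,0,0],"jaw":0},
    {"linear":[0,0,0.2],"angular":[0,0,0],"jaw":0},
    {"linear":[0,0,0.2],"angular":[0,0,0],"jaw":0},
  ],
)

```text
t: 22.8
tcp_pos: [0.6022, -0.319, 0.048]
orientation: [0.991, -0.131, 0.0, 0.0]
wrist_force: [0.4, -0.0, 1.9]
finger_gap: 0.0006
gripper_force: 0.9
```

```bash
python3 - <<'E'
from h import *
o=bot.get_obs();print(B.inv().apply(o['tcp_pos']-O)*1000,o['wrist_force'])
for n in('side','scene'):
    c=cap(n,n+'9.png');V=B.inv().apply(cloud(c)-O)*1000
    u,v=map(int,proj(c,O+B.apply([-11,0,.055])));P=V[v-45:v+45,u-45:u+45].reshape(-1,3)
    for nm,m in (('+y',(P[:,1]>20)),('-y',(P[:,1]<-20)),('far',(P[:,0]>18)&(abs(P[:,1])<15))):
        q=P[m&(abs(np.hypot(P[:,0]+11,P[:,1])-38.5)<6)&(P[:,2]>41.5)&(P[:,2]<75)]
        print(n,nm,len(q),[tuple(x) for x in q.round(0).astype(int)[:14].tolist()])
E
```

```text
[27.56546421 21.8730961  47.98145644] [ 0.38912817 -0.04637829  1.90710811]Traceback (most recent call last):
  File "<stdin>", line 4, in <module>
  File "scipy/spatial/transform/_rotation.pyx", line 2580, in scipy.spatial.transform._rotation.Rotation.apply
ValueError: Expected input of shape (3,) or (P, 3), got (420, 560, 3).
```

```bash
cat > ringpts.py <<'E'
from h import *
for n in('side','scene','wrist'):
    c=cap(n);W=cloud(c);V=(B.inv().apply(W.reshape(-1,3)-O)*1000).reshape(W.shape)
    u,v=map(int,proj(c,O+B.apply([-.011,0,.055])));k=45 if n!='wrist' else 400
    P=V[max(0,v-k):v+k,max(0,u-k):u+k].reshape(-1,3)
    for nm,m in (('+y',(P[:,1]>20)&(P[:,0]<15)),('-y',(P[:,1]<-15)&(P[:,0]<26)),('far',(P[:,0]>18)&(abs(P[:,1])<15))):
        q=P[m&(abs(np.hypot(P[:,0]+11,P[:,1])-38.5)<6)&(P[:,2]>41.5)&(P[:,2]<75)]
        print(n,nm,len(q),[tuple(x) for x in q.round(0).astype(int)[::max(1,len(q)//10)].tolist()])
E
python3 ringpts.py
```

```text
side +y 33 [(14, 30, 48), (9, 32, 43), (-44, 20, 50), (-1, 34, 43), (-38, 27, 48), (-7, 39, 43), (-14, 34, 43), (-22, 33, 44), (-30, 31, 45), (-37, 26, 44), (-23, 35, 42)]
side -y 19 [(-7, -33, 68), (-9, -36, 67), (-13, -35, 69), (-16, -35, 69), (-11, -38, 64), (-16, -35, 66), (-20, -33, 68), (-22, -36, 67), (-25, -30, 67), (-27, -31, 67), (-30, -31, 67), (-32, -28, 65), (-34, -29, 66), (-36, -26, 64), (-40, -24, 66), (-40, -22, 63), (-42, -17, 62), (-45, -19, 62), (-42, -18, 59)]
side far 5 [(19, 13, 74), (25, -7, 59), (25, -7, 56), (22, -1, 56), (22, 0, 53)]
scene +y 26 [(14, 30, 73), (10, 33, 72), (15, 24, 59), (15, 32, 56), (14, 25, 53), (-3, 37, 43), (-23, 39, 42), (-28, 35, 43), (-35, 34, 46), (-43, 28, 47), (-46, 23, 46), (-33, 35, 42), (-42, 31, 44)]
scene -y 20 [(7, -35, 61), (1, -37, 63), (-3, -34, 62), (-12, -38, 65), (-16, -39, 62), (-23, -36, 63), (-32, -31, 61), (-38, -30, 61), (-47, -20, 61), (-48, -19, 58)]
scene far 0 []
wrist +y 46 [(-36, 23, 47), (-38, 22, 47), (-38, 22, 47), (-38, 23, 48), (-38, 20, 48), (-38, 21, 50), (-39, 22, 48), (-39, 22, 49), (-40, 23, 49), (-41, 20, 48), (-41, 20, 49), (-42, 21, 49)]
wrist -y 89 [(26, -18, 58), (26, -15, 60), (26, -19, 60), (25, -19, 60), (25, -18, 60), (24, -16, 59), (24, -20, 60), (24, -18, 60), (23, -17, 59), (23, -21, 60), (23, -19, 61), (22, -24, 59)]
wrist far 562 [(30, 2, 51), (29, 4, 53), (28, 2, 52), (29, -10, 57), (28, -5, 56), (28, -13, 57), (26, -1, 56), (26, -10, 56), (24, 0, 56), (23, -2, 55), (22, -1, 57)]
```

The depth points show the loose pin has rolled about its own axis: ring -y side at ~65 mm, +y side at ~43 mm. Pressing off-centre was wrong. I lift, centre, spread the fingers to straddle the nose and press both sides evenly, which also levels it.

Emit:
servo_tool(
  deltas=[
    {"linear":[0,0,-1.5],"angular":[0,0,0],"jaw":0},
    {"linear":[0,0,-3.5],"angular":[0,0,0],"jaw":0},
    {"linear":[0,1.2,-4],"angular":[0,0,0],"jaw":0.25},
    {"linear":[0,2.2,-4],"angular":[0,0,0],"jaw":0.25},
    {"linear":[0,2.2,-3.5],"angular":[0,0,0],"jaw":0.25},
    {"linear":[0,2.2,-2.8],"angular":[0,0,0],"jaw":0.25},
    {"linear":[0,2.2,-2.2],"angular":[0,0,0],"jaw":0.25},
    {"linear":[0,2.2,-1.7],"angular":[0,0,0],"jaw":0.25},
    {"linear":[0,2.2,-1.3],"angular":[0,0,0],"jaw":0.25},
    {"linear":[0,2.2,-1.3],"angular":[0,0,0],"jaw":0.25},
  ],
)

```text
t: 24.25
tcp_pos: [0.5964, -0.34, 0.0607]
orientation: [0.991, -0.131, -0.0, -0.0]
wrist_force: [-0.4, -0.6, 0.2]
finger_gap: 0.0233
gripper_force: 0.0
```

```bash
python3 ringpts.py; python3 -c "
from h import *
o=bot.get_obs();print(B.inv().apply(o['tcp_pos']-O)*1000,o['wrist_force'])"
```

```text
side +y 33 [(14, 29, 53), (7, 29, 52), (0, 38, 51), (-8, 35, 51), (-14, 36, 50), (-24, 38, 53), (-31, 32, 51), (-38, 27, 51), (-44, 21, 50), (-27, 37, 50), (-33, 30, 48)]
side -y 20 [(-4, -40, 59), (-11, -39, 61), (-8, -40, 56), (-15, -38, 58), (-18, -38, 56), (-25, -38, 57), (-30, -32, 58), (-35, -28, 57), (-40, -23, 57), (-41, -21, 55)]
side far 18 [(29, -14, 72), (26, -15, 72), (21, -11, 74), (28, -13, 69), (24, -12, 70), (22, -13, 70), (29, -14, 65), (24, -11, 67), (27, -10, 64), (25, -7, 59), (28, 14, 63), (23, -4, 58), (27, 3, 57), (23, 5, 58), (26, 12, 57), (25, 7, 55), (24, 1, 53), (29, -9, 42)]
scene +y 26 [(13, 26, 72), (8, 30, 50), (2, 32, 51), (-5, 38, 49), (-9, 38, 47), (-22, 42, 51), (-24, 36, 49), (-30, 37, 49), (-35, 34, 49), (-38, 27, 48), (-42, 23, 48), (-40, 29, 46), (-43, 24, 45)]
scene -y 23 [(19, -29, 73), (16, -21, 74), (21, -17, 69), (-7, -34, 60), (-9, -37, 56), (-15, -40, 57), (-20, -39, 56), (-28, -36, 57), (-30, -38, 54), (-38, -30, 53), (-46, -26, 55), (-47, -21, 50)]
scene far 15 [(28, -15, 71), (28, -11, 69), (23, -10, 72), (21, -12, 72), (29, -12, 64), (21, -13, 67), (30, -13, 60), (25, -13, 62), (31, 12, 59), (23, 12, 58), (22, 4, 56), (21, 9, 54), (22, 3, 52), (20, 14, 53), (21, 9, 51)]
wrist +y 20 [(-38, 22, 50), (-39, 21, 50), (-38, 22, 51), (-40, 21, 49), (-40, 22, 50), (-40, 21, 51), (-41, 21, 50), (-41, 20, 50), (-41, 21, 50), (-42, 21, 51)]
wrist -y 142 [(-38, -24, 53), (-40, -23, 54), (-40, -24, 55), (-43, -16, 53), (-45, -15, 51), (-42, -23, 55), (-42, -22, 56), (-45, -16, 54), (-45, -19, 55), (-48, -16, 54), (-51, -16, 54)]
wrist far 543 [(31, 0, 55), (29, 3, 56), (29, -7, 56), (28, -13, 56), (27, 7, 56), (26, 3, 56), (26, -3, 56), (26, -13, 57), (24, 2, 57), (21, -6, 54), (21, -13, 70)]
[ 2.76637234e+01 -4.64033278e-02  6.12398286e+01] [0.84773312 0.18007357 0.57877708]
```

It is levelling (57 vs 51 mm). Pressing on slowly with both fingers.

Emit:
servo_tool(
  deltas=[
    {"linear":[0,0,0.15],"angular":[0,0,0],"jaw":0.25},
    {"linear":[0,0,0.3],"angular":[0,0,0],"jaw":0.25},
    {"linear":[0,0,0.4],"angular":[0,0,0],"jaw":0.25},
    {"linear":[0,0,0.4],"angular":[0,0,0],"jaw":0.25},
  ],
)

```text
t: 24.9
tcp_pos: [0.5965, -0.3402, 0.057]
orientation: [0.991, -0.131, -0.0, 0.0]
wrist_force: [0.4, 0.1, 1.1]
finger_gap: 0.023
gripper_force: 0.3
```

Emit:
servo_tool(
  deltas=[
    {"linear":[0,0,0.1],"angular":[0,0,0],"jaw":0.25},
    {"linear":[0,0,0.2],"angular":[0,0,0],"jaw":0.25},
    {"linear":[0,0,0.2],"angular":[0,0,0],"jaw":0.25},
  ],
)

```text
t: 25.28
tcp_pos: [0.5966, -0.3403, 0.0551]
orientation: [0.991, -0.131, 0.0, 0.0]
wrist_force: [1.6, -0.6, 2.0]
finger_gap: 0.0237
gripper_force: 0.7
```

Emit:
servo_tool(
  deltas=[
    {"linear":[0,0,0.1],"angular":[0,0,0],"jaw":0.25},
    {"linear":[0,0,0.2],"angular":[0,0,0],"jaw":0.25},
    {"linear":[0,0,0.2],"angular":[0,0,0],"jaw":0.25},
  ],
)

```text
t: 25.65
tcp_pos: [0.5964, -0.3401, 0.0528]
orientation: [0.991, -0.131, -0.0, -0.0]
wrist_force: [1.5, -0.4, 0.6]
finger_gap: 0.0236
gripper_force: 0.5
```

Emit:
servo_tool(
  deltas=[
    {"linear":[0,0,0.1],"angular":[0,0,0],"jaw":0.25},
    {"linear":[0,0,0.2],"angular":[0,0,0],"jaw":0.25},
    {"linear":[0,0,0.2],"angular":[0,0,0],"jaw":0.25},
  ],
)

```text
t: 26.02
tcp_pos: [0.5963, -0.3401, 0.0508]
orientation: [0.991, -0.131, -0.0, -0.0]
wrist_force: [-0.4, 0.0, -0.1]
finger_gap: 0.0235
gripper_force: 0.1
```

```bash
python3 ringpts.py; python3 -c "
from h import *
o=bot.get_obs();print(B.inv().apply(o['tcp_pos']-O)*1000,o['wrist_force'])"
```

```text
side +y 28 [(13, 32, 52), (10, 31, 49), (3, 33, 51), (-3, 38, 51), (-7, 33, 50), (-41, 21, 53), (-7, 34, 47), (-14, 36, 50), (-21, 38, 52), (-26, 35, 52), (-32, 35, 53), (-36, 30, 52), (-41, 28, 52), (-44, 21, 50)]
side -y 19 [(19, -20, 75), (17, -22, 74), (-4, -41, 52), (-5, -39, 50), (-7, -43, 49), (-12, -39, 51), (-15, -39, 52), (-19, -37, 54), (-22, -38, 54), (-17, -41, 49), (-23, -35, 52), (-25, -37, 52), (-28, -37, 52), (-31, -39, 52), (-31, -32, 52), (-32, -35, 50), (-38, -29, 54), (-39, -26, 52), (-42, -27, 52)]
side far 17 [(29, -15, 74), (25, -12, 73), (22, -13, 73), (19, -13, 74), (29, -15, 68), (25, -13, 69), (23, -15, 69), (28, -13, 66), (24, -11, 67), (28, -13, 63), (28, -13, 60), (22, -1, 59), (23, -2, 55), (22, 0, 50), (23, 10, 51), (26, -10, 42), (21, 15, 50)]
scene +y 25 [(15, 20, 73), (14, 25, 68), (9, 29, 49), (5, 29, 47), (-5, 38, 48), (-7, 36, 45), (-15, 36, 48), (-18, 34, 46), (-26, 33, 48), (-31, 34, 47), (-38, 33, 50), (-42, 28, 50), (-44, 25, 46)]
scene -y 16 [(18, -27, 74), (19, -15, 71), (17, -22, 69), (-6, -36, 52), (-4, -38, 46), (-14, -37, 51), (-13, -4
[... 222 characters left out ...]
), (27, -15, 64), (29, -12, 61), (24, -12, 63), (22, 12, 44)]
wrist +y 34 [(-40, 22, 49), (-40, 21, 50), (-40, 22, 50), (-40, 22, 52), (-41, 20, 51), (-41, 21, 51), (-42, 22, 51), (-42, 22, 51), (-41, 20, 52), (-42, 21, 53), (-43, 21, 51), (-44, 20, 52)]
wrist -y 157 [(-39, -24, 51), (-41, -22, 52), (-42, -20, 52), (-43, -20, 52), (-43, -20, 52), (-44, -20, 52), (-44, -19, 53), (-45, -20, 52), (-46, -17, 53), (-48, -18, 52), (-51, -17, 51)]
wrist far 698 [(32, 11, 57), (28, 7, 50), (27, -6, 50), (26, 8, 51), (26, -4, 51), (24, 10, 51), (21, -7, 44), (25, 2, 57), (27, 11, 66), (26, -13, 67), (23, -13, 74)]
[ 2.75033914e+01 -6.76562051e-03  5.09782180e+01] [-0.01448087 -0.04778663  0.26615126]
```

Level now (both sides ~51) and the force dropped to 0, as if it passed the nose. I press the last few mm to be sure it is fully shut.

Emit:
servo_tool(
  deltas=[
    {"linear":[0,0,0.1],"angular":[0,0,0],"jaw":0.25},
    {"linear":[0,0,0.2],"angular":[0,0,0],"jaw":0.25},
    {"linear":[0,0,0.3],"angular":[0,0,0],"jaw":0.25},
    {"linear":[0,0,0.3],"angular":[0,0,0],"jaw":0.25},
  ],
)

```text
t: 26.68
tcp_pos: [0.5965, -0.3402, 0.0479]
orientation: [0.991, -0.131, -0.0, -0.0]
wrist_force: [-0.9, 0.3, 0.6]
finger_gap: 0.0234
gripper_force: 0.3
```

Emit:
servo_tool(
  deltas=[
    {"linear":[0,0,0.1],"angular":[0,0,0],"jaw":0.25},
    {"linear":[0,0,0.15],"angular":[0,0,0],"jaw":0.25},
    {"linear":[0,0,0.15],"angular":[0,0,0],"jaw":0.25},
  ],
)

```text
t: 27.05
tcp_pos: [0.5966, -0.3402, 0.0466]
orientation: [0.991, -0.131, 0.0, -0.0]
wrist_force: [0.1, 0.6, 2.7]
finger_gap: 0.0235
gripper_force: 1.3
```

Emit:
servo_tool(
  deltas=[
    {"linear":[0,0,0.1],"angular":[0,0,0],"jaw":0.25},
    {"linear":[0,0,0.15],"angular":[0,0,0],"jaw":0.25},
    {"linear":[0,0,0.15],"angular":[0,0,0],"jaw":0.25},
  ],
)

```text
t: 27.42
tcp_pos: [0.5967, -0.3403, 0.0453]
orientation: [0.991, -0.131, 0.0, 0.0]
wrist_force: [-0.7, -0.1, 5.5]
finger_gap: 0.0234
gripper_force: 2.8
```

```bash
python3 ringpts.py; python3 -c "
from h import *
o=bot.get_obs();print(B.inv().apply(o['tcp_pos']-O)*1000,o['wrist_force'])"
```

```text
side +y 30 [(15, 27, 46), (-44, 22, 57), (5, 35, 48), (-5, 35, 50), (-35, 29, 54), (-42, 23, 54), (-6, 38, 49), (-16, 40, 52), (-23, 35, 51), (-32, 36, 54)]
side -y 19 [(19, -20, 75), (20, -16, 73), (26, -15, 69), (23, -15, 69), (-5, -39, 50), (-9, -37, 52), (-12, -37, 52), (-14, -41, 51), (-19, -36, 54), (-21, -39, 53), (-16, -38, 50), (-19, -37, 50), (-23, -36, 52), (-26, -35, 52), (-29, -35, 53), (-33, -33, 55), (-34, -32, 52), (-39, -26, 55), (-43, -25, 56)]
side far 14 [(29, -14, 74), (29, -14, 72), (25, -12, 73), (22, -13, 73), (28, -13, 69), (26, -14, 66), (29, -15, 62), (29, -14, 59), (28, -14, 56), (23, -3, 46), (32, 12, 47), (27, 15, 49), (24, 15, 49), (22, -2, 43)]
scene +y 28 [(15, 24, 71), (14, 24, 63), (11, 27, 48), (6, 32, 45), (-6, 39, 50), (-11, 40, 49), (-18, 38, 51), (-21, 37, 48), (-29, 36, 51), (-33, 31, 51), (-38, 28, 52), (-27, 35, 46), (-39, 33, 51), (-42, 28, 50)]
scene -y 16 [(14, -24, 73), (0, -38, 45), (-7, -35, 48), (-7, -40, 46), (-9, -38, 44), (-13, -38, 46), (-19, -36, 50), (-21, -39, 49), (-23, -37, 47), (-30, -34, 52), (-32, -36, 52), (-36, -32, 51), (-38, -30, 50), (-44, -28, 53), (-45, -22, 52), (-47, -25, 52)]
scene far 11 [(28, -11, 73), (21, -13, 75), (30, -12, 68), (24, -11, 71), (20, -12, 72), (31, -14, 63), (25, -13, 66), (20, -12, 68), (19, -15, 68), (28, -11, 62), (23, -10, 64)]
wrist +y 32 [(-39, 22, 51), (-39, 21, 52), (-39, 21, 53), (-40, 22, 53), (-39, 22, 55), (-41, 21, 53), (-40, 21, 54), (-41, 22, 54), (-41, 22, 55), (-41, 20, 55), (-42, 20, 55)]
wrist -y 180 [(-40, -24, 51), (-42, -20, 52), (-41, -24, 54), (-42, -20, 54), (-42, -21, 55), (-44, -23, 54), (-45, -16, 54), (-45, -19, 55), (-46, -18, 55), (-49, -18, 54)]
wrist far 763 [(32, 11, 51), (28, 2, 45), (32, 11, 59), (26, -4, 45), (25, 6, 46), (26, -13, 52), (25, -4, 53), (20, -10, 44), (23, -1, 55), (22, -1, 57), (20, -13, 69)]
[27.7991357  -0.06738141 45.31088805] [ 0.10636078 -0.07716474  5.44024469]
```

The wire's far point sits at z ~45 under the nose (nose top 53–57), against a firm stop. I lift off and check that it stays.

Emit:
servo_tool(
  deltas=[
    {"linear":[0,0,-0.5],"angular":[0,0,0],"jaw":0.25},
    {"linear":[0,0,-2],"angular":[0,0,0],"jaw":0.25},
    {"linear":[0,0,-6],"angular":[0,0,0],"jaw":0.25},
    {"linear":[0,0,-11],"angular":[0,0,0],"jaw":0.25},
    {"linear":[-4,0,-15],"angular":[0,0,0],"jaw":0.25},
    {"linear":[-8,0,-15],"angular":[0,0,0],"jaw":0.25},
    {"linear":[-8,0,-15],"angular":[0,0,0],"jaw":0.25},
    {"linear":[-8,0,-15],"angular":[0,0,0],"jaw":0.25},
  ],
)

```text
t: 28.58
tcp_pos: [0.5197, -0.3195, 0.1958]
orientation: [0.991, -0.131, 0.0, 0.0]
wrist_force: [1.1, 0.0, -0.8]
finger_gap: 0.0236
gripper_force: 0.0
```

```bash
cat > chk.py <<'E'
from h import *
o=bot.get_obs();print(o['t'],B.inv().apply(o['tcp_pos']-O)*1000,o['wrist_force'])
W=cloud(cap('wrist')).reshape(-1,3);V=B.inv().apply(W-O)*1000
def f(nm,m):
    q=V[m];print(nm,len(q),np.median(q,0).round(1) if len(q) else '',np.percentile(q[:,2],[5,95]).round(1) if len(q) else '')
f('spindle',(abs(V[:,0])<12)&(abs(V[:,1])<12)&(V[:,2]>70))
for a in(-48,-38,-28,-20): f('head %d'%a,(abs(V[:,0]-a)<4)&(abs(V[:,1])<7)&(V[:,2]>48)&(V[:,2]<66))
for s in(-5,5): f('head y%d'%s,(abs(V[:,0]+33)<14)&(abs(V[:,1]-s)<2)&(V[:,2]>48)&(V[:,2]<66))
q=V[(V[:,0]>-60)&(V[:,0]<-10)&(abs(V[:,1])<7)&(V[:,2]>54)&(V[:,2]<66)];print('headx',q[:,0].min(),q[:,0].max())
q=V[(V[:,0]>15)&(V[:,0]<40)&(abs(V[:,1])<4)&(V[:,2]>42)&(V[:,2]<66)]
for x in range(15,34,2):
    p=q[abs(q[:,0]-x)<1]; print(x,len(p),p[:,2].max().round(1) if len(p) else '',np.median(p[:,2]).round(1) if len(p) else '')
u=abs(np.hypot(V[:,0]+11,V[:,1])-38.5)<2.5
for nm,s in(('+y',1),('-y',-1)):
    for a in(-40,-30,-20,-11,0,10,18,23): f(f'{nm} {a}',u&(abs(V[:,0]-a)<3)&(s*V[:,1]>5)&(V[:,2]>41)&(V[:,2]<66))
E
python3 chk.py
```

```text
28.575 [-5.20018488e+01  9.65470141e-03  1.95750025e+02] [ 1.09503662  0.04012392 -0.76181017]
spindle 837 [-0.1  0.1 76.4] [75.2 77.5]
head -48 121 [-48.3   0.2  56.6] [55.2 57.5]
head -38 130 [-38.1   0.2  56.9] [56. 58.]
head -28 134 [-28.    0.2  57.5] [56.2 58.6]
head -20 135 [-19.7   0.2  57.6] [56.6 58.9]
head y-5 120 [-33.1  -4.8  57.2] [55.7 58.6]
head y5 120 [-33.5   4.8  56.9] [56.1 58.5]
headx -53.733046504541875 -15.214609968991493
15 9 59.7 58.5
17 26 59.9 57.9
19 18 59.4 58.0
21 18 59.2 58.0
23 24 58.5 57.6
25 20 58.3 55.3
27 18 54.3 48.8
29 6 49.1 48.2
31 0  
33 0  
+y -40 38 [-40.2  23.6  51.3] [49.8 52. ]
+y -30 25 [-29.7  32.   50.8] [49.8 52.1]
+y -20 14 [-20.1  36.3  49.4] [48.7 51.1]
+y -11 17 [-11.4  37.   49.7] [48.1 50.5]
+y 0 19 [ 0.3 35.  48.9] [48.  49.9]
+y 10 19 [10.1 30.2 48.8] [47.6 49.7]
+y 18 32 [18.  23.3 48.6] [46.6 49.7]
+y 23 54 [24.1 13.3 48.4] [47.1 49.6]
-y -40 37 [-40.7 -25.9  51.9] [50.8 53.1]
-y -30 25 [-30.4 -34.2  51.8] [50.1 53.1]
-y -20 21 [-20.4 -38.3  51.2] [49.6 52.5]
-y -11 23 [-10.6 -39.3  51. ] [49.2 52.4]
-y 0 22 [ -0.5 -38.   50.3] [49.2 51.3]
-y 10 35 [ 10.1 -32.5  49.7] [48.4 50.8]
-y 18 51 [ 18.1 -25.1  49. ] [47.7 50.4]
-y 23 79 [ 24.1 -16.   48.9] [47.6 50.3]
```

Ring shut: the wire is ~7 mm below the nose axis, exactly the shut pose. It is level, the head rear is at -53.7 mm (home is -54), and the robot is clear.

```bash
python3 -c "
from workcell import bot
print(bot.job_done())"
```

```text
the job is handed in; nothing more can be done
None
```

The linch pin is fully home in the spindle's cross hole, ring side up; the ring is flipped over and shut below the nose and the gripper is clear, handed in at about 29 s (off-centre pressing rolled the pin about 17° for a moment; I levelled it, and never saw the 5 to 15 N snap peak, so "shut" rests on the depth measurement).

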